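# Feed the tube into the discard bin with the lid lever

### The job

Press the red paddle of the white discard bin gently all the way down so that its steel lid stands fully open and the blue-capped tube waiting on the ramp behind it rolls into the bin; then ease the paddle back up slowly under your fingertips, taking two seconds or so, until the lid is fully shut, without letting it drop or slam. Work the lid by the paddle only: do not touch the lid or the tube, grasp nothing, leave the other things on the worktop where they are, and finish clear of the bin.

Things in the scene. Friction and masses are not known exactly. Their poses are not given: they have to be found in the camera images.
- bin: White discard bin fixed to the worktop, 120 (own x) x 110 (own y) x 113 mm high, walls 5 mm, inner floor 8 mm up. Origin: centre of its underside. Own -x is its front (red paddle, roughly toward the robot, turned up to 0.3 rad); behind (+x) a 75 mm aluminium ramp with cheeks, up to 130 mm high, slopes down at 20 deg to a gap over the 83 mm high back wall.
- lever (a joint): Angle (rad) of the rocker that carries paddle and lid as one rigid part: 0 = lid shut, 0.6 = paddle fully down, lid fully open; a stop at each end. Its hinge runs along the bin's own y. The lid's weight drives it back to 0: holding it open takes about 2 to 5 N down on the paddle; let go, the lid falls and slams. No latch.
- paddle (a point): Middle of the top face of the red paddle (36 mm along the lever, 46 mm across, 8 mm thick, black ribs), 104 to 106 mm from the hinge line toward the bin's -x. About 155 mm above the worktop with the lid shut (outer end tilted up 0.28 rad), about 90 mm with it open (outer end tilted down 0.32 rad). Own z: square to its face, up.
- lever_hinge (a point): Middle of the hinge line, 118 mm above the worktop at the bin's front edge (bin frame x = -66.5 mm, y = 0).
- bin_lid: Flat steel lid, 137 by 110 mm, 4 mm thick, covering the bin, about 0.6 kg, with a skirt at its back edge that stops the tube on the ramp while the lid is shut. Opening raises its back edge to about 190 mm above the worktop. Origin: on the hinge line.
- tube: White cylindrical tube with a ribbed blue cap, 28 mm in diameter, 68 mm long, 40 g, lying across the ramp against the lid's skirt. Origin: middle of the tube; its own y runs along it. When the lid rises past about 0.25 rad (well before fully open) it rolls into the bin by itself.
- wax_pot: Bystander: round white pot with a tan lid, 65 mm across, 29 mm high, on the worktop. Origin: centre of its underside.
- bur_block: Bystander: blue bur block, 36x58x40 mm. Origin: centre of its underside.
- study_model: Bystander: white plaster tooth model, 54x66x32 mm. Origin: centre of its underside.
- marker: Bystander: white and blue marker pen lying down, 17x135x16 mm. Origin: centre of its underside.
- cassette: Bystander: flat perforated steel instrument cassette, 91x185x28 mm. Origin: centre of its underside. It lies before the large grey autoclave, a solid upright front at about x = 0.58 m for all y below -0.13 m; the white steriliser opposite has its front at about x = 0.52 m for y above 0.27 m. The arm must not swing through either.
- spare_tube: Bystander: plain white tube without a blue cap, lying on the worktop, 28x68x28 mm. Origin: centre of its underside.

How it is judged (in metres and radians):
On the way, in this order (a step that is already met when the one before it is completed fails the run):
1. the paddle is held all the way down (lid open past 0.52 rad) and the tube lies inside the bin (value of joint lever above 0.52 rad and x of tube in the frame of bin between -0.055 and 0.055 m and y of tube in the frame of bin between -0.05 and 0.05 m and z of tube in the frame of bin below 0.06 m), for 0.2 s.
2. the lid is shut again (under 0.03 rad) (value of joint lever below 0.03 rad), for 0.2 s.
At the end, for the whole second after the job is handed in: The lid is shut (lever under 0.03 rad), the tube lies at rest inside the bin (its middle within the walls and lower than 60 mm), and the robot touches nothing (value of joint lever below 0.03 rad and x of tube in the frame of bin between -0.055 and 0.055 m and y of tube in the frame of bin between -0.05 and 0.05 m and z of tube in the frame of bin below 0.06 m and linear speed of tube below 0.03 m/s).
It fails at once if the lid is dropped: it closes faster than 1.5 rad/s (velocity of joint lever below -1.5 rad/s).
It fails at once if the robot touches the lid or the tube, or the tube is lifted (contact force between any of the arm, the fingers and bin_lid above 0.5 N or contact force between any of the arm, the fingers and tube above 0.3 N or height (world z) of tube above 0.15 m).
It fails at once if the paddle is pushed with more than 60 N (contact force between the fingers and lever above 60 N).
It fails at once if a bystander is moved by more than 15 mm or lifted (distance of any of wax_pot, bur_block, study_model, marker, cassette, spare_tube from where it was at the start of the episode above 0.015 m).
It fails at once if the paddle is taken between the fingers instead of pressed from above (contact force between the fingers and lever above 0.5 N and z of the grasp point in the frame of paddle between -0.04 and 0.01 m and distance between the grasp point and paddle below 0.045 m).
It also fails if it takes over 45 s, if anything falls off the work surface, if the arm or the gripper's body presses on something with over 40 N, if the wrist force passes 120 N, or if a joint passes its speed limit or range.

### The arm

A 6-joint arm with a two-finger parallel gripper is mounted at the origin on a cart in front of the work surface, level with it; the furniture and walls round the work are solid. World frame = base frame: x ahead of the robot, y to its left, z up, the work surface at z = 0. Lengths are in mm, angles in rad, forces in N, time in s.
With the tool pointing down it reaches from about 300 to 775 mm from the base axis. Payload 14.6 kg.
Tool frame: the origin (TCP) lies at the very end of the fingers, on their centre line; the grasp point (between the pads) lies 19 mm behind it; z points along the fingers, y is the line along which they close (so a half turn about z gives the same grasp; the last joint's range is limited). The gripper opens to 94 mm and grips with 3 to 60 N. Pads are 16 mm wide; open, the fingers measure 119 mm over their backs; the gripper's body (75 mm by 177 mm) begins 78 mm behind the grasp point.
Start: joints at [1.034, 0.3, 1.521, -0, 1.321, -0.067], TCP at [248.985, 490.404, 205.446] pointing down, gripper open.
Joint ranges: [-3.03, 3.03], [-0.79, 2.21], [0.23, 2.52], [-1.04, 4.18], [0, 3.07], [-2.55, 2.55]. Speed limits (rad/s): [2.22, 2.22, 2.57, 3.14, 3.14, 3.14].

### API

Orientations are given as [roll, pitch, yaw] about the fixed x, y, z axes, in that order (R = Rz(yaw) Ry(pitch) Rx(roll)).
In Python, from cell import manip, optics gives the robot as it stands.
- The arm moves only by the shell command python3 -m crank 'ROWS' [FORCE]. ROWS is JSON, a list of rows, each a list of 7 numbers: the opening in per cent of the stroke, from 0 (shut) to 100 (fully open), then the shift along the tool's x, y, z in mm, then the turn, a rotation vector about the tool's x, y, z in rad. A call has 1 to 10 rows; each row is the pose to reach, as a shift and turn from the pose commanded when the call began, along the tool's axes at that moment; what a row does not reach only later rows make up. A row lasts 1/10 s, in which the tool goes at most 50 mm and 8.59 degrees, less where a joint would pass 70% of its speed; a pose out of reach is approached as far as the arm can. A call with a gripper value outside its range is refused whole. The fingers move at their own pace and stop on an object; FORCE is the grip in N (left out, the last holds). Time passes only in rows, so rows that repeat a pose let the fingers close. It gives the time, the measured TCP pose, the force, the opening and the grip force at its end, in the units of the state.
- manip.read_state(): the state, without advancing time (a new reading comes with each control period).
- optics.camera(name): name is "side" or "top"; returns (picture, depth): 400x640x3 uint8, red, green, blue; 400x640 float32, mm along the optical axis (not along the pixel's ray), 0 where there is no reading.
- optics.calibration(name): a dict with "camera_matrix" (3x3 intrinsics, pixels), "R" (3x3) and "t" (3): a world point X has camera coordinates R X + t. Camera axes: x right, y down, z forward; pixel columns grow to the right and rows downward; lengths in mm; the calibration is good to about 2 mm. A picture is of the moment at which its call begins. calibration takes no time and is no camera call.
- manip.sign_off(): hands the job in; it is judged then, once.
The state is a dict: "clock": time; "joints": joint angles; "qd": joint speeds; "effort": joint torques, N m; "eef_pos": TCP position; "eef_rot": TCP orientation; "wrist_force": force on the tool from outside, world axes, zero at the start; "moment": the same for the moment, N m; "finger_gap": finger opening in mm; "finger_force": force on a finger pad.
Only numpy, scipy, OpenCV 4.12 (cv2) and the standard library are available. Lean on these libraries where they do the work, as an engineer would, in place of code of your own. Each camera call takes 0.05 s, during which the arm holds its last target. There are 200 camera calls.

## Working session

There is one attempt and no reset: what is moved stays moved. The work goes in short steps, Python scripts to look and compute and a shell command to move; the robot and the scene stay as the last step left them, time stands still between calls to the robot, and variables do not carry over. Pictures are saved under pics/ and viewed, at most 10 in all, crops included, and the job is handed in when it is done.

```bash
mkdir -p pics; ls; python3 - <<'E'
from cell import manip, optics
import cv2,numpy as np
print(manip.read_state())
for n in("side","top"):
    p,d=optics.camera(n); cv2.imwrite(f"pics/{n}0.png",p[...,::-1]); np.save(f"pics/{n}0.npy",d); np.save(f"pics/{n}0c.npy",p)
    print(n,optics.calibration(n))
E
```

```text
pics
{'clock': 0.0, 'joints': array([ 1.03439202e+00,  3.00460236e-01,  1.52156482e+00,  2.98355549e-05,
        1.32070775e+00, -6.65879578e-02]), 'qd': array([5.17789486e-05, 9.42832536e-04, 1.13672329e-04, 1.40009784e-03,
       4.41404743e-04, 2.55476829e-05]), 'effort': array([ 6.73839859e-04, -5.31803262e+01, -3.52740777e+01,  7.08383415e-02,
        2.43534520e-02, -1.26562209e-04]), 'eef_pos': array([248.85511128, 490.19149164, 204.89917081]), 'eef_rot': array([-3.14045695e+00, -1.04699219e-04,  2.67176884e+00]), 'wrist_force': array([-0.675198  , -0.13375759, -0.60373134]), 'moment': array([-0.00929855,  0.00169948,  0.01356602]), 'finger_force': 0.0, 'finger_gap': 94.05848739050006}
side {'camera_matrix': array([[364.87484142,   0.        , 316.12827415],
       [  0.        , 364.87484142, 194.88469479],
       [  0.        ,   0.        ,   1.        ]]), 'R': array([[ 0.89363842, -0.44853794, -0.0149699 ],
       [-0.21860167, -0.40591173, -0.88738322],
       [ 0.39194858,  0.79627218, -0.46078945]]), 't': array([-573.15891758,  207.18402355, 1245.93339897])}
top {'camera_matrix': array([[411.99101182,   0.        , 322.2112192 ],
       [  0.        , 411.99101182, 200.46835806],
       [  0.        ,   0.        ,   1.        ]]), 'R': array([[ 0.3457246 , -0.93833499,  0.00139417],
       [-0.89778111, -0.33121409, -0.29032105],
       [ 0.27288017,  0.09911947, -0.95692829]]), 't': array([-265.92042956,  572.75479376, 1479.98169917])}
```

View pics/side0.png

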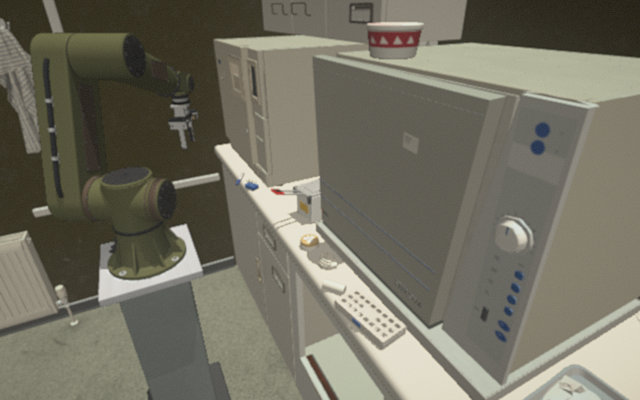

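View pics/top0.png

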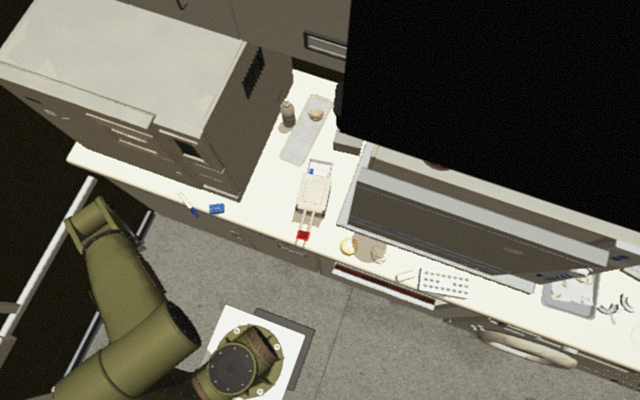

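```bash
cat > h.py <<'E'
import numpy as np,cv2
from cell import optics
def pts(n,d):
    c=optics.calibration(n);K=c["camera_matrix"]
    v,u=np.mgrid[:400,:640]
    X=np.stack([(u-K[0,2])/K[0,0]*d,(v-K[1,2])/K[1,1]*d,d],-1)
    return (X-c["t"])@c["R"]
E
python3 - <<'E'
from h import *
for n in("side","top"):
    p=np.load(f"pics/{n}0c.npy").astype(int);d=np.load(f"pics/{n}0.npy");P=pts(n,d)
    m=(p[...,0]>110)&(p[...,1]<0.5*p[...,0])&(p[...,2]<0.5*p[...,0])&(d>0)
    k,l,s,c=cv2.connectedComponentsWithStats(m.astype(np.uint8))
    for i in range(1,k):
        if s[i,4]>25:
            q=P[l==i]; print(n,s[i],c[i],np.median(q,0).round(),q.min(0).round(),q.max(0).round())
E
```

```text
top [297 230  13  11  92] [302.65217391 235.02173913] [466. -37. 156.] [448. -58. 146.] [484. -17. 164.]
```

The side view shows the bin around (305,205) with its paddle to its left. In the top view the red paddle is at (303,235), the lid around (314,193) and the blue-capped tube near (312,171). Next I need the bin's yaw.

```bash
python3 - <<'E'
from h import *
p=np.load("pics/top0c.npy");d=np.load("pics/top0.npy");P=pts("top",d)
cv2.imwrite("pics/crop.png",cv2.resize(p[145:260,260:400,::-1],None,fx=5,fy=5,interpolation=cv2.INTER_CUBIC))
pi=p.astype(int)
red=(pi[...,0]>110)&(pi[...,1]<0.5*pi[...,0])&(pi[...,2]<0.5*pi[...,0])
q=P[red&(P[...,2]>140)&(P[...,2]<170)]
print("pad",cv2.minAreaRect(q[:,:2].astype(np.float32)),q.mean(0))
m=(P[...,2]>105)&(P[...,2]<150)&(P[...,0]>480)&(P[...,0]<760)&(abs(P[...,1]+50)<130)&~red
k,l,s,c=cv2.connectedComponentsWithStats(m.astype(np.uint8))
for i in range(1,k):
    if s[i,4]>50:
        q=P[l==i];print(s[i],q.mean(0).round(),q.min(0).round(),q.max(0).round(),cv2.minAreaRect(q[:,:2].astype(np.float32)))
for x0 in range(500,740,15):
    q=P[m&(abs(P[...,0]-x0)<7)]
    if len(q): print(x0,np.percentile(q[:,1],[5,50,95]).round(),np.median(q[:,2]).round())
E
```

```text
pad ((466.3598937988281, -38.053077697753906), (33.087059020996094, 39.65911865234375), 8.119123458862305) [465.85523684 -37.92634043 155.3846812 ]
[ 295  158   37   76 1372] [636. -14. 123.] [482. -78. 105.] [760.  50. 149.] ((621.8839111328125, -15.962081909179688), (287.3301696777344, 110.31219482421875), 7.9592390060424805)
500 [-53. -22. -15.] 140.0
515 [-51. -20. -11.] 137.0
530 [-49. -29. -10.] 132.0
545 [-48. -39.  -8.] 127.0
560 [-44.   0.  29.] 122.0
575 [-173.  -26.   26.] 121.0
590 [-70. -18.  29.] 121.0
605 [-70. -24.  30.] 122.0
620 [-66. -17.  33.] 122.0
635 [-65. -15.  36.] 123.0
650 [-63. -13.  36.] 122.0
665 [-61. -11.  40.] 123.0
680 [-56.  -9.  41.] 122.0
695 [-54.  -7.  44.] 122.0
710 [-53.  -5.  37.] 119.0
725 [-44.  -9.  40.] 121.0
```

View pics/crop.png

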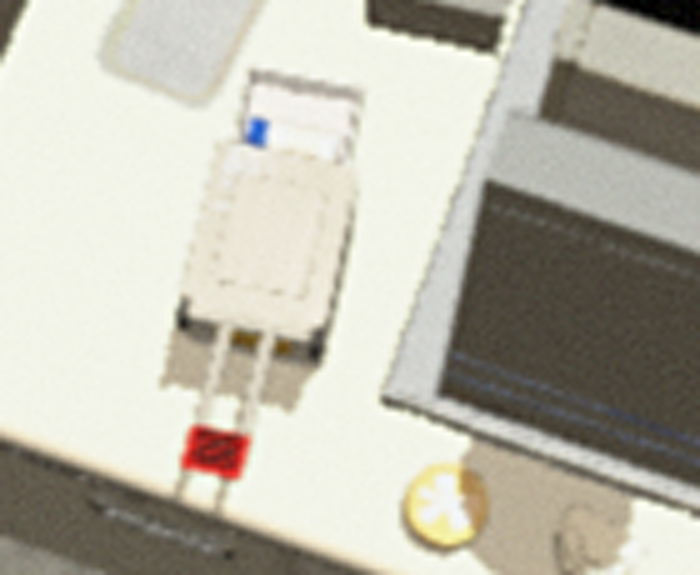

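The crop shows the paddle from above, centred at crop pixel (215,450). The lid axis is turned about 0.14 rad and nothing stands near the paddle. Now I'll work out the shift to a spot above it.

```bash
cat > goal.py <<'E'
import sys,numpy as np
from scipy.spatial.transform import Rotation as R
from cell import manip
s=manip.read_state();T=R.from_euler('xyz',s['eef_rot'])
g=np.array([float(a) for a in sys.argv[1:4]]);G=R.from_euler('xyz',[np.pi,0,0.14+np.pi])
print("shift",T.inv().apply(g-s['eef_pos']).round(1),"turn",(T.inv()*G).as_rotvec().round(3),s['eef_pos'].round(1),s['wrist_force'].round(1),s['clock'],s['finger_gap'])
E
python3 goal.py 466 -38 230
```

```text
shift [-432.7 -372.7  -24.7] turn [-0.001 -0.    -0.61 ] [248.9 490.2 204.9] [-0.4  0.3 -0.7] 0.1 93.71759747466538
```

```bash
python3 -m crank '[[0,0,0,-25,0,0,0],[0,-43,-37,-25,0,0,-0.06],[0,-86,-74,-25,0,0,-0.12],[0,-130,-112,-25,0,0,-0.18],[0,-173,-149,-25,0,0,-0.24],[0,-216,-186,-25,0,0,-0.3],[0,-260,-224,-25,0,0,-0.36],[0,-303,-261,-25,0,0,-0.42],[0,-346,-298,-25,0,0,-0.48],[0,-390,-335,-25,0,0,-0.54]]' 5; python3 goal.py 466 -38 200
```

```text
clock: 1.1
eef_pos: [420.5, 72.3, 230.5]
eef_rot: [3.142, 0.0, -3.069]
wrist_force: [0.4, 0.7, -0.1]
finger_gap: 17.4
finger_force: 0.0
shift [ -37.3 -113.3   30.5] turn [ 0.     0.    -0.067] [420.5  72.3 230.5] [ 0.4  0.7 -0.1] 1.1 17.43793163432572
```

```bash
python3 -m crank '[[0,0,0,0,0,0,0],[0,0,0,0,0,0,0],[0,0,0,0,0,0,0]]'; python3 goal.py 466 -38 185
```

```text
clock: 1.4
eef_pos: [420.0, 75.1, 230.3]
eef_rot: [3.141, -0.0, -3.071]
wrist_force: [1.2, 0.1, 0.9]
finger_gap: 0.4
finger_force: 0.0
shift [ -38.  -116.1   45.3] turn [ 0.   -0.   -0.07] [420.   75.1 230.3] [1.2 0.1 0.9] 1.4 0.3957044212496042
```

```bash
python3 -m crank '[[0,-13,-39,10,0,0,-0.02],[0,-26,-78,25,0,0,-0.05],[0,-38,-116,35,0,0,-0.07],[0,-38,-116,45,0,0,-0.07],[0,-38,-116,45,0,0,-0.07],[0,-38,-116,45,0,0,-0.07],[0,-38,-116,45,0,0,-0.07]]'; python3 goal.py 466 -38 185
python3 - <<'E'
from h import *
a,d=optics.camera("top"); b,_=optics.camera("side")
A=cv2.resize(a[180:270,250:370],None,fx=5,fy=5);B=cv2.resize(b[130:230,250:350],(450,450))
C=np.zeros((450,800,3),np.uint8);C[:,:400]=A[:,100:500];C[:,400:]=B[:,:400]
cv2.imwrite("pics/above.png",C[...,::-1])
E
```

```text
clock: 2.1
eef_pos: [466.4, -37.4, 186.2]
eef_rot: [-3.141, 0.001, -3.0]
wrist_force: [-0.2, -0.3, 0.2]
finger_gap: 0.5
finger_force: 0.0
shift [ 0.5 -0.5  1.2] turn [-0.     0.001  0.002] [466.4 -37.4 186.2] [-0.2 -0.3  0.2] 2.1 0.5000422315815043
```

View pics/above.png

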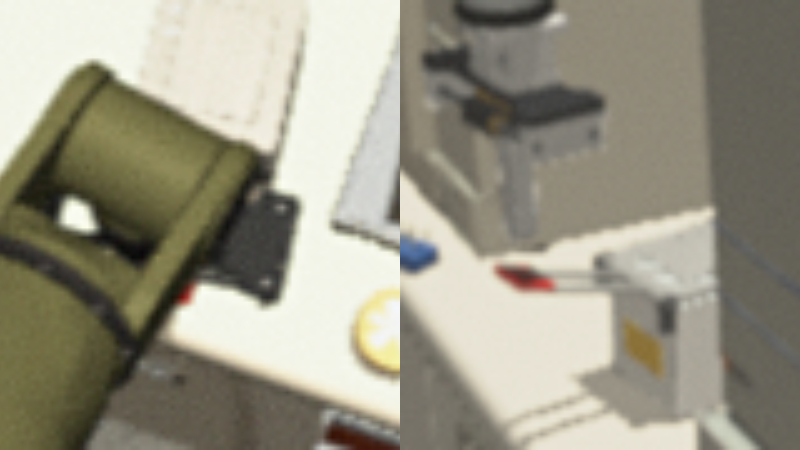

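In the side view (right) the closed fingertip at (520,235) stands straight above the paddle at (525,278). I'll descend to contact.

```bash
python3 -m crank '[[0,0,0,8,0,0,0],[0,0,0,16,0,0,0],[0,0,0,21,0,0,0],[0,0,0,24,0,0,0],[0,0,0,27,0,0,0],[0,0,0,30,0,0,0],[0,0,0,33,0,0,0],[0,0,0,36,0,0,0],[0,0,0,36,0,0,0]]'
```

```text
clock: 3.1
eef_pos: [466.4, -38.8, 149.2]
eef_rot: [-3.142, -0.0, -3.001]
wrist_force: [-0.3, -0.6, 5.0]
finger_gap: 0.6
finger_force: 1.7
```

```bash
python3 -m crank '[[0,1,0,4,0,0,0],[0,1.5,0,8,0,0,0],[0,2,0,12,0,0,0],[0,3,0,16,0,0,0],[0,4,0,20,0,0,0],[0,4,0,24,0,0,0],[0,5,0,28,0,0,0],[0,5,0,32,0,0,0],[0,5,0,36,0,0,0],[0,5,0,40,0,0,0]]'
```

```text
clock: 4.1
eef_pos: [461.5, -39.4, 109.2]
eef_rot: [-3.142, 0.0, -3.001]
wrist_force: [2.2, -0.7, 4.2]
finger_gap: 0.7
finger_force: 2.0
```

```bash
python3 -m crank '[[0,0,0,3,0,0,0],[0,-1,0,6,0,0,0],[0,-1,0,8,0,0,0],[0,-2,0,10,0,0,0],[0,-2,0,12,0,0,0],[0,-2,0,13,0,0,0],[0,-2,0,14,0,0,0]]'
```

```text
clock: 4.8
eef_pos: [463.4, -39.1, 95.4]
eef_rot: [3.142, 0.0, -3.001]
wrist_force: [-1.2, 0.5, 3.8]
finger_gap: 0.6
finger_force: 1.8
```

```bash
python3 -m crank '[[0,0,0,0.5,0,0,0],[0,0,0,1,0,0,0]]'
```

```text
clock: 5.0
eef_pos: [463.6, -39.1, 94.5]
eef_rot: [-3.142, 0.0, -3.001]
wrist_force: [0.0, 1.0, 3.0]
finger_gap: 0.4
finger_force: 1.8
```

```bash
python3 -m crank '[[0,0,0,0.5,0,0,0],[0,0,0,1,0,0,0],[0,0,0,1.5,0,0,0],[0,0,0,2,0,0,0]]'; python3 - <<'E'
from h import *
a,d=optics.camera("top"); b,_=optics.camera("side")
A=cv2.resize(a[140:240,270:370],(400,400));B=cv2.resize(b[130:230,250:350],(400,400))
cv2.imwrite("pics/open.png",np.hstack([A,B])[...,::-1])
E
```

```text
clock: 5.4
eef_pos: [463.6, -39.2, 92.5]
eef_rot: [-3.141, 0.001, -3.001]
wrist_force: [1.3, -0.5, 4.1]
finger_gap: 0.5
finger_force: 1.7
```

View pics/open.png

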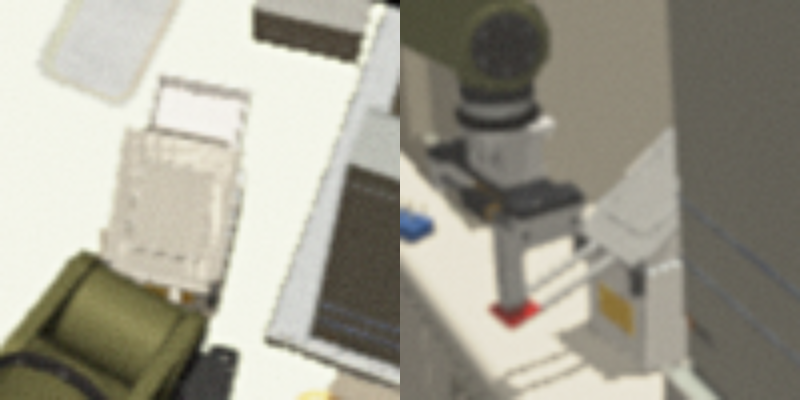

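The lid is tilted open and the blue-capped tube has gone from the ramp: top view (200,105) is empty. Next I'll push down to the stop.

```bash
python3 -m crank '[[0,0,0,0.5,0,0,0],[0,0,0,1,0,0,0],[0,0,0,1.5,0,0,0],[0,0,0,1.5,0,0,0]]'
```

```text
clock: 5.9
eef_pos: [463.8, -39.2, 91.7]
eef_rot: [-3.141, 0.001, -3.001]
wrist_force: [-0.7, 1.1, 12.1]
finger_gap: 0.1
finger_force: 6.1
```

It is at the stop (12 N). I'll hold, then ease up along the reverse arc at about 3 mm per row.

```bash
python3 -m crank '[[0,0,0,0,0,0,0],[0,0,0,0,0,0,0],[0,0,0,0,0,0,0],[0,0,0,0,0,0,0],[0,0,0,0,0,0,0],[0,0,0,-2,0,0,0],[0,0,0,-4,0,0,0],[0,0.5,0,-7,0,0,0],[0,1,0,-10,0,0,0],[0,1.5,0,-13,0,0,0]]'
```

```text
clock: 6.9
eef_pos: [461.5, -39.4, 104.0]
eef_rot: [3.141, -0.001, -3.001]
wrist_force: [-3.0, -0.3, 2.7]
finger_gap: 0.4
finger_force: 1.7
```

```bash
python3 -m crank '[[0,0,0,-3,0,0,0],[0,0.5,0,-6,0,0,0],[0,0.5,0,-9,0,0,0],[0,0.5,0,-12,0,0,0],[0,0.5,0,-15,0,0,0],[0,0,0,-18,0,0,0],[0,0,0,-21,0,0,0],[0,-0.5,0,-24,0,0,0],[0,-1,0,-27,0,0,0],[0,-1.5,0,-30,0,0,0]]'
```

```text
clock: 7.9
eef_pos: [463.5, -39.2, 134.2]
eef_rot: [-3.142, 0.0, -3.001]
wrist_force: [-1.6, -0.1, 3.7]
finger_gap: 0.6
finger_force: 1.7
```

```bash
python3 -m crank '[[0,-0.5,0,-3,0,0,0],[0,-1,0,-6,0,0,0],[0,-1.5,0,-9,0,0,0],[0,-2,0,-12,0,0,0],[0,-2.5,0,-14,0,0,0],[0,-3,0,-16,0,0,0],[0,-3,0,-18,0,0,0],[0,-3,0,-20,0,0,0],[0,-3,0,-22,0,0,0],[0,-3,0,-23,0,0,0]]'
```

```text
clock: 8.9
eef_pos: [466.6, -38.7, 157.2]
eef_rot: [-3.141, 0.001, -3.001]
wrist_force: [3.1, 1.0, 2.8]
finger_gap: 0.7
finger_force: 1.7
```

```bash
python3 -m crank '[[0,0,0,-1,0,0,0],[0,0,0,-2,0,0,0],[0,0,0,-3,0,0,0],[0,0,0,-4,0,0,0],[0,0,0,-5,0,0,0],[0,0,0,-6,0,0,0]]'
```

```text
clock: 9.5
eef_pos: [466.3, -38.7, 162.9]
eef_rot: [3.142, -0.0, -3.001]
wrist_force: [0.1, -0.1, 0.3]
finger_gap: 0.2
finger_force: 0.0
```

The contact faded to zero, so I'll retreat upward and outward to check.

```bash
python3 -m crank '[[0,0,0,-15,0,0,0],[0,0,0,-40,0,0,0],[0,0,0,-70,0,0,0],[0,0,-35,-90,0,0,0],[0,0,-75,-90,0,0,0],[0,0,-115,-90,0,0,0],[0,0,-150,-90,0,0,0],[0,0,-150,-90,0,0,0],[0,0,-150,-90,0,0,0],[0,0,-150,-90,0,0,0]]'; python3 - <<'E'
from h import *
a,d=optics.camera("top"); b,_=optics.camera("side")
A=cv2.resize(a[150:250,260:360],(400,400));B=cv2.resize(b[130:230,250:350],(400,400))
cv2.imwrite("pics/shut.png",np.hstack([A,B])[...,::-1])
P=pts("top",d);pi=a.astype(int)
red=(pi[...,0]>110)&(pi[...,1]<0.5*pi[...,0])&(pi[...,2]<0.5*pi[...,0])&(P[...,2]>60)&(P[...,2]<180)
print(P[red].mean(0),red.sum())
for x0 in (590,620,650,680): print(np.median(P[(abs(P[...,0]-x0)<8)&(abs(P[...,1]+15)<30)],0))
E
```

```text
clock: 10.5
eef_pos: [487.3, -186.5, 253.0]
eef_rot: [3.141, -0.0, -3.001]
wrist_force: [0.4, 0.1, -0.5]
finger_gap: 0.4
finger_force: 0.0
[470.67108366 -24.68688048 152.94016849] 25
[590.32543684 -15.58693215 120.0635014 ]
[620.09105591 -14.63215393 123.4345696 ]
[650.65210863 -14.51194786 122.76164907]
[680.0300759  -14.43072851 123.1701644 ]
```

View pics/shut.png

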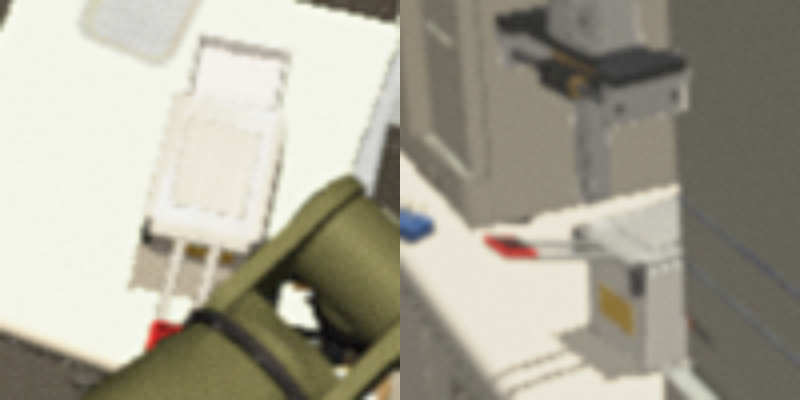

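The lid is flat and shut, with its surface level at about 123 mm. The ramp is empty at (245,75), the paddle is back up at (510,247), and the arm is clear.

```bash
python3 -c "
from cell import manip
print(manip.sign_off())"
```

```text
the job is handed in; nothing more can be done
None
```

I pressed the paddle to its stop and eased the lid shut over about 3 s, with the arm finishing clear and the job handed in; the tube left the ramp, though I couldn't see it inside the bin, and no verdict came back.

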